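# Change over the wash station: shut the drain, set the buffer feed

### The job

Change over the analyser's wash line: first shut the orange drain lever fully, until it is against its stop, and only then open the blue feed valve, turning it counter-clockwise until its pointer is squarely in line with the red tab on its dial. Do not move the red tab or the things standing about the bench, and let go of both valves.

Things in the scene. Friction and masses are not known exactly. Their poses are not given: they have to be found in the camera images.
- feed_stand: fixed white console of the feed valve, 150 mm wide, 175 deep. Origin on the bench under the stem. The stem leans 0.56 rad (32 deg) from vertical towards the stand's front: it leaves the sloping face 60 mm above the origin, along (-0.531, 0, 0.847) in this frame (x to the stand's back, z up). A clear guard, 116 mm tall, 150 wide, stands square on the face 133 mm up-slope of the stem and leans over the handle: come in along the stem
- feed_grip (a point): centre of the blue bar handle of the feed valve, on the stem, 37 mm out from the face. The bar is 60 mm long, 13 mm thick and 26 mm high (from 24 to 50 mm off the face) and turns with the stem. Axes: z out along the stem, -x along the bar towards its pointer end (yellow dash on top), y across the bar's thickness
- pointer (a point): point on the dial 40 mm from the stem, 4 mm off the face, straight out from the yellow tip of the pointer beneath the blue bar; turns with the handle
- mark (a point): inner end of the small red tab (15 x 9 x 6 mm) on the dial's rim, 40 mm from the stem, 4 mm off the face: where the pointer has to point. Not to be moved
- feed_valve (a joint): angle of the blue handle, rad: 0 shut (pointer straight down-slope), grows as it opens, counter-clockwise seen looking down on the face from outside; stops at 0 and 5.0. Turns stiffly (about 0.25 N m) and stays where it is left. More than one grasp is needed for the whole turn
- feed_mark (a joint): angle of the red tab on the same scale as joint feed_valve: the pointer points at the tab when both are equal. Drawn between 3.0 and 4.0
- drain_stand: fixed white console of the drain valve, 140 mm wide, about 115 mm deep, no guard. Origin on the bench under the stem. The stem leans 0.56 rad (32 deg) from vertical towards the stand's front: it leaves the sloping face 60 mm above the origin, along (-0.531, 0, 0.847) in this frame (x to the stand's back, z up)
- drain_grip (a point): point in the orange lever of the drain ball valve, on its stem, 35 mm out from the face, half-way up the lever. The lever is 16 mm wide and 20 mm high (25 to 45 mm off the face), reaches 97 mm from the stem to one side and 17 mm to the other. Axes: z out along the stem, -y along the lever towards its long end, x across its width
- drain_tip (a point): middle of the long end face of the orange lever, 97 mm from the stem; turns with it
- drain_valve (a joint): angle of the orange lever, rad: 1.57 fully open (lever points up-slope), 0 fully shut against its stop (lever points across the slope, to the right seen from the stand's front); shutting is clockwise seen from outside. About 0.4 N m to turn, stays where left
- jar: bystander: small specimen jar, 48 mm across, 55 mm tall, orange cap, origin at the centre of its underside
- reagent: bystander: reagent bottle, 60 mm across, 130 mm tall, blue cap, origin at the centre of its underside
- tipbox: bystander: pipette-tip box, 125 x 85 x 68 mm, grey with green lid, origin at the centre of its underside
- timer: bystander: flat white bench timer, 70 x 70 x 22 mm, origin at the centre of its underside
- beaker: bystander: clear plastic beaker, 60 mm across, 75 mm tall, origin at the centre of its underside
Things that resemble listed ones, but are neither listed nor needed, are in the scene too. What is shaped like the drain_stand but green is not meant.

How it is judged:
On the way, in this order (a step that is already met when the one before it is completed fails the run):
1. the drain lever is fully shut (within 0.06 rad of its stop) while the feed is still shut or nearly so (below 0.45 rad) (value of joint drain_valve below 0.06 rad and value of joint feed_valve below 0.45 rad), for 0.2 s.
2. the feed pointer is in line with the red tab (within 4.5 mm at 40 mm from the stem), the drain still shut (value of joint drain_valve below 0.06 rad and distance between pointer and mark below 0.0045 m), for 0.2 s.
At the end, for the whole second after the job is handed in: The drain lever is within 0.06 rad of its shut stop, the feed pointer's point lies within 4.5 mm of the red tab's inner end (about 0.11 rad), the handle is at rest, and the tab has not been shifted by more than 4 mm (all of step 2 and velocity of joint feed_valve between -0.05 and 0.05 rad/s and distance of mark from where it was at the start of the episode below 0.004 m); the robot touches nothing.
It fails at once if the feed is opened past 0.6 rad while the drain is still open more than 0.2 rad (value of joint feed_valve above 0.6 rad and value of joint drain_valve above 0.2 rad).
It fails at once if the red tab is turned by more than 4 mm (distance of mark from where it was at the start of the episode above 0.004 m).
It fails at once if a bystander (jar, reagent bottle, tip box, timer or beaker) is shifted by more than 25 mm (distance of any of jar, reagent, tipbox, timer, beaker from where it was at the start of the episode above 0.025 m).
It also fails if it takes over 72 s, if anything falls off the work surface, if the arm or the gripper's body presses on something with over 40 N, if the wrist force passes 120 N, or if a joint passes its speed limit or range.

### The arm

A 6-joint arm with a two-finger parallel gripper is mounted at the origin on the work surface. World frame = base frame: x ahead of the robot, y to its left, z up, the work surface at z = 0. Lengths are in m, angles in rad, forces in N, time in s.
With the tool pointing down it reaches from about 0.325 to 0.85 m from the base axis. Payload 4.4 kg.
Tool frame: the origin (TCP) lies at the centre of the arm's flange, where the gripper is bolted on; the fingertips stand 199 mm ahead of it and the grasp point (between the pads) lies 180 mm ahead of it; z points along the fingers, y is the direction in which the jaws open and shut (so a half turn about z gives the same grasp; the last joint's range is limited). The gripper opens to 94 mm and grips with 3 to 60 N. Pads are 16 mm wide; open, the fingers measure 119 mm over their backs; the gripper's body (75 mm by 177 mm) begins 78 mm behind the grasp point.
Start: joints at [0.975, 0.207, 1.542, -0, 1.393, -0.15], TCP at [0.248, 0.519, 0.405] pointing down, gripper open.
Joint ranges: [-2.73, 2.73], [-0.86, 2.22], [0.23, 2.46], [-1.11, 4.25], [0.08, 2.63], [-2.82, 2.82]. Speed limits (rad/s): [2.79, 2.79, 3.14, 3.14, 3.14, 3.14].

### API

Orientations are given as a 3x3 rotation matrix whose columns are the frame's x, y, z axes.
In Python, from plant import * gives the robot as it stands.
- The arm moves only by the shell command python3 -m creep 'ROWS' [FORCE]. ROWS is JSON, a list that holds one entry, the list of rows, each a list of 7 numbers: the shift along the world's x, y, z in mm, then the turn, a rotation vector about the world's x, y, z in rad, then the opening, from -1 (shut) to 1 (fully open). A call has 1 to 20 rows; each row is the pose to reach, as a shift and turn from the pose commanded when the call began; what a row does not reach only later rows make up. A row lasts 1/8 s, in which the tool goes at most 62.5 mm and 10.7 degrees, less where a joint would pass 70% of its speed; a pose out of reach is approached as far as the arm can. A call with a gripper value outside its range is refused whole. The fingers move at their own pace and stop on an object; FORCE is the grip in N (left out, the last holds). Time passes only in rows, so rows that repeat a pose let the fingers close. It gives the time, the measured TCP pose, the force and the opening at its end, in the units of the state.
- observe(): the state, without advancing time (a new reading comes with each control period).
- snapshot(name): name is "side" or "top" or "wrist"; returns a dict with "image" (420x560x3 uint8, red, green, blue), "depth" (420x560 float32, m along the optical axis (not along the pixel's ray), 0 where there is no reading), "intrinsics" (3x3 intrinsics, pixels), "world_to_cam" (4x4, takes a point from world to camera coordinates). Camera axes: x right, y down, z forward; pixel columns grow to the right and rows downward; lengths in m; the calibration is good to about 2 mm. A picture is of the moment at which its call begins.
- hand_in(): hands the job in, once; it reports no verdict.
The state is a dict: "clock": time; "joints": joint angles; "joint_velocities": joint speeds; "effort": joint torques, N m; "tool_pos": TCP position; "tool_rot": TCP orientation; "ft_force": force on the tool from outside, world axes, zero at the start; "ft_torque": the same for the moment, N m; "grip_width": finger opening in m.
Only numpy, scipy, OpenCV 4.12 (cv2) and the standard library are available. Lean on these libraries where they do the work, as an engineer would, in place of code of your own. Each camera call takes 0.05 s, during which the arm holds its last target. There are 200 camera calls.

## Working session

There is one attempt and no reset: what is moved stays moved. The work goes in short steps, Python scripts to look and compute and a shell command to move; the robot and the scene stay as the last step left them, time stands still between calls to the robot, and variables do not carry over. Pictures are saved under pics/ and viewed, about 8 in all and at most 12, crops included, and the job is handed in when it is done.

```bash
ls; mkdir -p pics; cat > h.py <<'E'
from plant import *
import numpy as np, cv2
def save(s,n,crop=None,f=1):
    im=s["image"][:,:,::-1]
    if crop: im=im[crop[1]:crop[3],crop[0]:crop[2]]
    cv2.imwrite("pics/"+n,cv2.resize(im,None,fx=f,fy=f,interpolation=cv2.INTER_CUBIC))
def pts(s):
    K=s["intrinsics"];T=np.linalg.inv(s["world_to_cam"]);d=s["depth"]
    v,u=np.indices(d.shape);P=np.stack([(u-K[0,2])/K[0,0]*d,(v-K[1,2])/K[1,1]*d,d],-1)
    return P@T[:3,:3].T+T[:3,3]
def proj(s,p):
    c=s["world_to_cam"][:3,:3]@p+s["world_to_cam"][:3,3];q=s["intrinsics"]@c;return q[:2]/q[2]
E
python3 - <<'E'
from h import *
import pickle
for n in ("top","side"):
    s=snapshot(n);pickle.dump(s,open(n+".pkl","wb"));save(s,n+"0.png",None,1.4)
    print(n,np.round(np.linalg.inv(s["world_to_cam"]),2).tolist())
print(observe())
E
```

```text
pics
top [[-0.01, -1.0, 0.04, 0.45], [-1.0, 0.01, -0.0, 0.01], [0.0, -0.04, -1.0, 1.47], [0.0, 0.0, 0.0, 1.0]]
side [[0.92, -0.26, 0.3, 0.21], [-0.4, -0.6, 0.69, -0.7], [-0.0, -0.75, -0.66, 0.79], [0.0, 0.0, 0.0, 1.0]]
{'clock': 0.1, 'joints': array([ 9.74482966e-01,  2.07313867e-01,  1.54278337e+00, -4.83108168e-05,
        1.39353772e+00, -1.50505546e-01]), 'joint_velocities': array([ 1.52201444e-04, -1.08989408e-03, -2.89670527e-03,  1.57371947e-04,
       -2.50633911e-05, -1.91785211e-05]), 'effort': array([-9.25018730e-05, -3.71862745e+01, -2.82295293e+01,  7.01798382e-02,
        3.10533901e-02, -1.30776925e-05]), 'tool_pos': array([0.24776527, 0.51851708, 0.40363156]), 'tool_rot': array([[-9.02266192e-01,  4.31178029e-01, -1.10760493e-03],
       [ 4.31179374e-01,  9.02264596e-01, -1.71653493e-03],
       [ 2.59220564e-04, -2.02634784e-03, -9.99997913e-01]]), 'ft_force': array([0.09780341, 0.05719796, 0.05148906]), 'ft_torque': array([0.01259714, 0.06297547, 0.01923648]), 'grip_width': 0.09391775684469253}
```

View pics/top0.png

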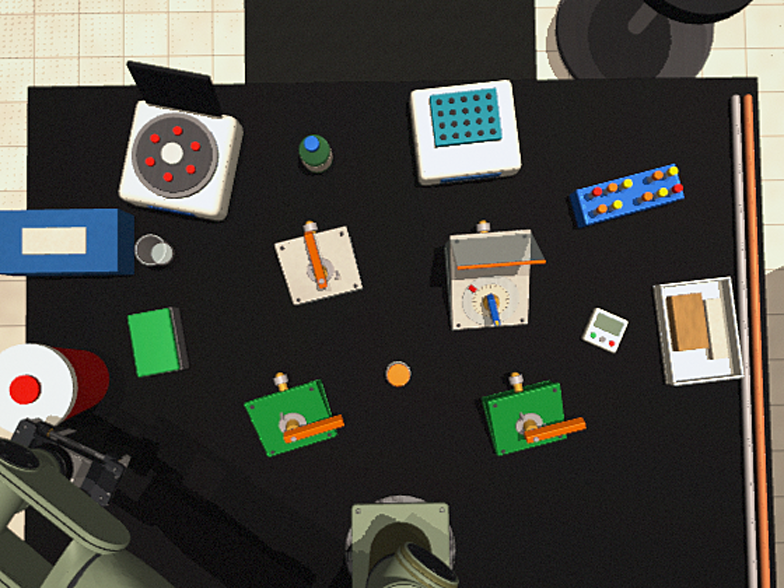

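View pics/side0.png

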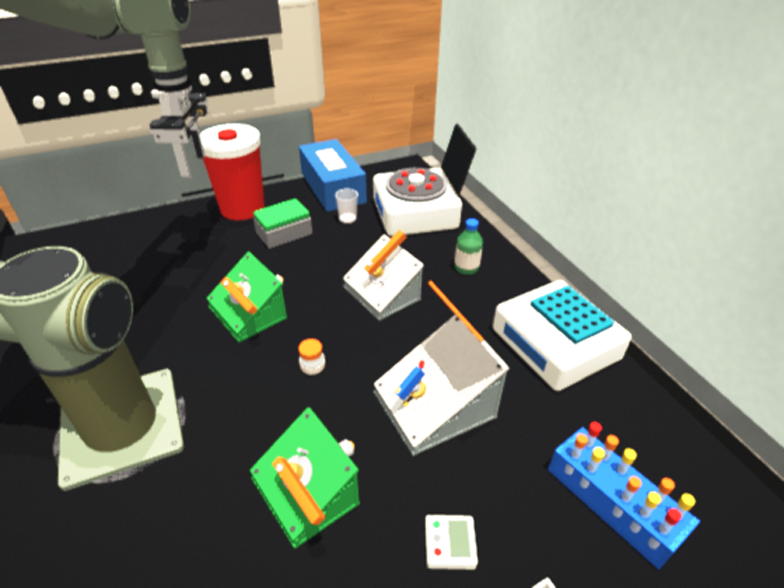

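The top view shows these orange levers, in viewed pixels: (316,258) on the white stand, and (310,428) and (555,430) on green stands. The description picks the white one. The blue bar is at (492,308) on the guarded white stand, with the red tab at (472,289). The blue items at (625,195) and (65,240) are a rack and a box. Next I measure both stands and make a close crop.

```bash
cat > meas.py <<'E'
from h import *
import pickle
A=0.56
def hsv(s): return cv2.cvtColor(s["image"],cv2.COLOR_RGB2HSV)
def plane(P):
    m=np.ones(len(P),bool)
    for t in (.02,.008,.004,.003,.003):
        c=P[m].mean(0);n=np.linalg.svd(P[m]-c,full_matrices=False)[2][2];n*=np.sign(n[2]);m=abs((P-c)@n)<t
    return c,n,m
for n,rois in {"top":{"drain":(196,160,260,220),"feed":(317,190,382,237)},"side":{"drain":(244,165,304,228),"feed":(266,225,365,325)}}.items():
    s=pickle.load(open(n+".pkl","rb"));W=pts(s);H=hsv(s);h,sa,v=H[...,0],H[...,1],H[...,2]
    for k,(a,b,c,d) in rois.items():
        R=np.zeros(h.shape,bool);R[b:d,a:c]=1;R&=(s["depth"]>0)&(W[...,2]>.01)
        white=R&(sa<70)&(v>140);P=W[white];c0,nn,m=plane(P)
        psi=np.arctan2(-nn[1],-nn[0])
        print(n,k,"plane c",c0.round(3),"n",nn.round(3),"tilt",np.arccos(nn[2]).round(3),"psi",psi.round(3),m.sum(),len(m))
        cols={"orange":(h>5)&(h<16)&(sa>170)&(v>120)} if k=="drain" else {"blue":(h>100)&(h<125)&(sa>150)&(v>80),"red":((h<4)|(h>175))&(sa>150)&(v>90),"yellow":(h>22)&(h<33)&(sa>140)&(v>130)}
        for q,mm in cols.items():
            mm=mm&R; X=W[mm]
            if len(X)<3: print(q,len(X)); continue
            off=(X-c0)@nn; vv,uu=np.nonzero(mm)
            print("  ",q,len(X),"px",uu.mean().round(1),vv.mean().round(1),"xyz",np.median(X,0).round(4),"off",np.percentile(off,[5,50,95]).round(3))
            e=np.array([np.cos(psi),np.sin(psi),0]);up=np.cross(nn,np.cross(e,nn));up/=np.linalg.norm(up);lt=np.cross(nn,up)
            pc=X-c0; print("     upslope",np.percentile(pc@up,[2,50,98]).round(3),"left",np.percentile(pc@lt,[2,50,98]).round(3))
s=pickle.load(open("top.pkl","rb"));save(s,"crop_top.png",(190,150,400,245),3.7)
E
python3 meas.py
```

```text
top drain plane c [0.567 0.151 0.065] n [-0.518 -0.12   0.847] tilt 0.561 psi 0.227 1402 2022
   orange 229 px 224.8 184.4 xyz [0.5762 0.1522 0.1221] off [0.039 0.045 0.048]
     upslope [-0.023  0.037  0.087] left [-0.008 -0.001  0.009]
top feed plane c [ 0.496 -0.182  0.061] n [-0.536 -0.037  0.843] tilt 0.567 psi 0.068 1213 1711
   blue 85 px 351.8 219.8 xyz [ 0.4783 -0.1783  0.1045] off [0.033 0.048 0.052]
     upslope [-0.018  0.009  0.032] left [-0.005  0.005  0.012]
   red 16 px 337.0 205.9 xyz [ 0.5167 -0.143   0.0828] off [0.001 0.007 0.01 ]
     upslope [0.025 0.032 0.039] left [0.032 0.038 0.043]
   yellow 3 px 354.7 230.3 xyz [ 0.4518 -0.1884  0.0906] off [0.048 0.049 0.052]
     upslope [-0.022 -0.022 -0.021] left [-0.003 -0.003 -0.001]
side drain plane c [0.564 0.138 0.061] n [-0.516 -0.118  0.848] tilt 0.558 psi 0.225 1121 1431
   orange 115 px 276.3 180.8 xyz [0.5742 0.1422 0.1148] off [0.03  0.038 0.045]
     upslope [-0.012  0.039  0.092] left [-0.     0.002  0.005]
side feed plane c [ 0.533 -0.188  0.083] n [-0.524 -0.033  0.851] tilt 0.553 psi 0.063 3609 4402
   blue 196 px 301.1 268.7 xyz [ 0.4774 -0.1862  0.0976] off [-0.144  0.044  0.051]
     upslope [-0.067 -0.038  0.156] left [-0.003  0.005  0.077]
   red 10 px 300.7 259.7 xyz [ 0.5164 -0.1456  0.0843] off [0.005 0.007 0.01 ]
     upslope [-0.015 -0.011 -0.008] left [0.039 0.043 0.048]
   yellow 18 px 297.3 281.9 xyz [ 0.4872 -0.193   0.0705] off [0.008 0.013 0.016]
     upslope [-0.076 -0.046 -0.032] left [-0.007 -0.003  0.003]
```

View pics/crop_top.png

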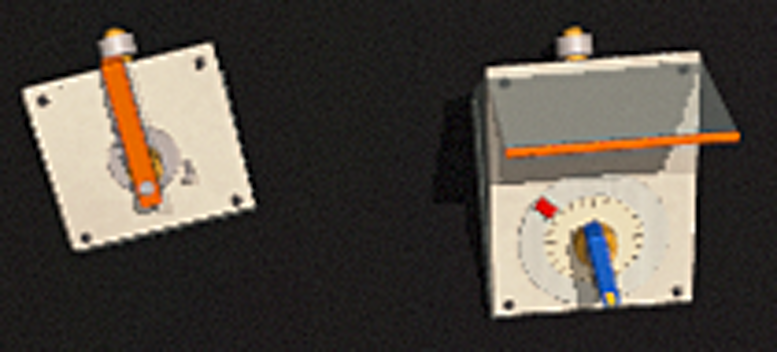

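The crop confirms the choice. The orange lever on the white stand points up-slope (crop 145,205 stem end to 113,60 tip). The blue bar sits slightly right of down-slope, with its yellow tip at (612,298), and the red tab is up-left at (545,208). Next I work out the drain push waypoints.

```bash
cat >> h.py <<'E'
from scipy.spatial.transform import Rotation as Ro
A=.56
def frame(psi):
    n=np.array([-np.sin(A)*np.cos(psi),-np.sin(A)*np.sin(psi),np.cos(A)]);up=np.array([np.cos(A)*np.cos(psi),np.cos(A)*np.sin(psi),np.sin(A)])
    return up,np.cross(n,up),n
DS,DP=np.array([.5605,.149,.060]),.226
FS,FP=np.array([.4975,-.179,.0605]),.066
def rel(tip,R,L,o=None):
    "shift mm and rotvec taking the present TCP so that the point L ahead of TCP is at tip"
    o=o or observe();T=tip-L*R[:,2]
    return ((T-o["tool_pos"])*1000).round(0),Ro.from_matrix(R@o["tool_rot"].T).as_rotvec().round(3)
E
python3 - <<'E'
from h import *
u,l,n=frame(DP);R=np.stack([l,u,-n],1)
def tip(a,b,h): return DS+a*u+b*l+h*n
print("above",rel(tip(.07,.045,.12),R,.199)); print("down",rel(tip(.07,.045,.013),R,.199))
t0=tip(.07,.045,.013)
for q in (90,80,70,60,50,40,30,20,10,5,0):
    a=np.radians(q);g=.008+.008*np.sin(a)+.0125*np.cos(a);r=.075
    p=tip(r*np.sin(a)+g*np.cos(a), -r*np.cos(a)+g*np.sin(a),.013);print(q,((p-t0)*1000).round(1))
print("u",u.round(3),"l",l.round(3),"n",n.round(3))
E
```

```text
above (array([ 195., -350.,  -36.]), array([ 0.363, -0.454, -0.875]))
down (array([ 251., -338., -127.]), array([ 0.363, -0.454, -0.875]))
90 [ 10.6 -27.3   2.7]
80 [ 14.8 -37.9   3.7]
70 [ 17.6 -49.4   3.8]
60 [ 19.  -61.5   2.9]
50 [ 18.5 -74.    0.9]
40 [ 16.1 -86.4  -2.3]
30 [ 11.6 -98.5  -6.8]
20 [   5.  -109.5  -12.3]
10 [  -3.6 -118.9  -18.9]
5 [  -8.6 -122.9  -22.5]
0 [ -14.  -126.3  -26.3]
u [0.826 0.19  0.531] l [-0.224  0.975  0.   ] n [-0.518 -0.119  0.847]
```

```bash
python3 -m creep '[[[20,-40,30,0.04,-0.045,-0.09,-1],[40,-80,40,0.08,-0.09,-0.18,-1],[60,-120,40,0.12,-0.14,-0.27,-1],[80,-160,40,0.16,-0.19,-0.36,-1],[100,-200,35,0.2,-0.24,-0.46,-1],[125,-240,25,0.24,-0.29,-0.56,-1],[150,-280,10,0.28,-0.34,-0.66,-1],[170,-310,-5,0.32,-0.4,-0.76,-1],[195,-350,-20,0.363,-0.454,-0.875,-1],[195,-350,-36,0.363,-0.454,-0.875,-1],[195,-350,-36,0.363,-0.454,-0.875,-1],[195,-350,-36,0.363,-0.454,-0.875,-1]]]' 20; python3 - <<'E'
from h import *
o=observe();print(o["joints"].round(2),o["ft_force"].round(2))
u,l,n=frame(DP);R=np.stack([l,u,-n],1);print(rel(DS+.07*u+.045*l+.013*n,R,.199))
s=snapshot("wrist");save(s,"w1.png",None,1.2);print(np.round(np.linalg.inv(s["world_to_cam"]),3).tolist())
for k,p in {"stem":DS+.045*n,"tip":DS+.045*n+.097*u,"S":DS}.items(): print(k,proj(s,p)*1.2)
E
```

```text
clock: 1.6
tool_pos: [0.4429, 0.1691, 0.369]
tool_rot: [[-0.224, 0.824, 0.52], [0.975, 0.19, 0.119], [-0.0, 0.533, -0.846]]
ft_force: [0.6, 0.0, -0.3]
grip_width: 0.0
[ 0.17 -0.12  2.01  0.04  0.69 -0.08] [ 0.57  0.03 -0.26]
(array([ 56.,  12., -92.]), array([-0.   ,  0.003, -0.   ]))
[[0.824, 0.065, 0.563, 0.434], [0.189, -0.968, -0.165, 0.253], [0.534, 0.242, -0.81, 0.352], [0.0, 0.0, 0.0, 1.0]]
stem [246.52936813 320.74686369]
tip [377.71032774 320.47225372]
S [259.15866108 296.44840581]
```

View pics/w1.png

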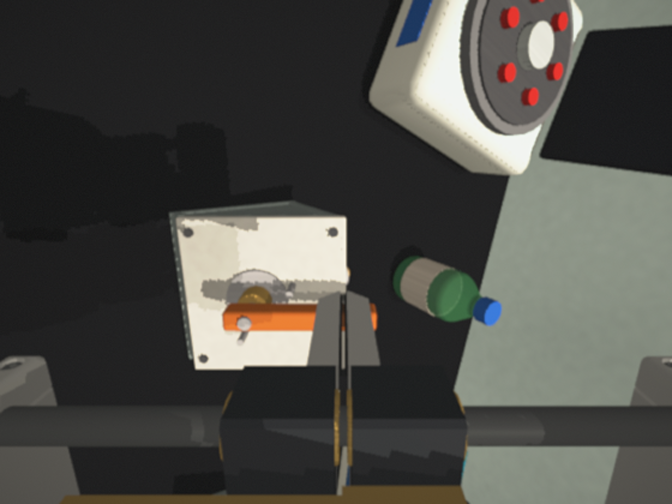

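The projected stem (246,321) and tip (378,320) fall on the lever as seen, stem at (244,323) and tip at (377,318). The closed fingers are clear on its left side. I descend and push.

```bash
python3 -m creep '[[[14,3,-23,0,0.003,0,-1],[28,6,-46,0,0.003,0,-1],[42,9,-69,0,0.003,0,-1],[56,12,-92,0,0.003,0,-1],[56,12,-92,0,0.003,0,-1]]]' && python3 -m creep '[[[5,-14,1,0,0,0,-1],[10,-25,3,0,0,0,-1],[13,-33,3,0,0,0,-1],[15,-38,4,0,0,0,-1],[16,-44,4,0,0,0,-1],[18,-49,4,0,0,0,-1],[18,-55,3,0,0,0,-1],[19,-62,3,0,0,0,-1],[19,-68,2,0,0,0,-1],[18,-74,1,0,0,0,-1],[18,-80,-1,0,0,0,-1],[16,-86,-2,0,0,0,-1],[14,-92,-4,0,0,0,-1],[12,-98,-7,0,0,0,-1],[8,-104,-10,0,0,0,-1],[5,-109,-12,0,0,0,-1],[1,-114,-15,0,0,0,-1],[-4,-119,-19,0,0,0,-1],[-9,-123,-22,0,0,0,-1],[-9,-123,-22,0,0,0,-1]]]'
```

```text
clock: 2.28
tool_pos: [0.4988, 0.1814, 0.2755]
tool_rot: [[-0.225, 0.827, 0.515], [0.974, 0.191, 0.119], [0.0, 0.528, -0.849]]
ft_force: [-0.2, -0.8, -0.3]
grip_width: 0.0006
clock: 4.78
tool_pos: [0.4907, 0.0582, 0.2567]
tool_rot: [[-0.224, 0.824, 0.521], [0.975, 0.189, 0.119], [-0.0, 0.534, -0.845]]
ft_force: [1.6, 2.6, 2.1]
grip_width: 0.0
```

```bash
python3 -m creep '[[[-2,-1,-1,0,0,0,-1],[-4,-1,-3,0,0,0,-1],[-5,-1,-3,0,0,0,-1],[-6,-1,-4,0,0,0,-1],[-6,-1,-4,0,0,0,-1]]]'; python3 -m creep '[[[-2,-0.4,-1,0,0,0,-1],[-3,-0.6,-2,0,0,0,-1],[-3,-0.6,-2,0,0,0,-1]]]'
```

```text
clock: 5.4
tool_pos: [0.4848, 0.0562, 0.2515]
tool_rot: [[-0.223, 0.825, 0.52], [0.975, 0.189, 0.117], [-0.002, 0.533, -0.846]]
ft_force: [4.0, -2.6, 3.5]
grip_width: 0.0007
clock: 5.78
tool_pos: [0.4824, 0.0557, 0.2501]
tool_rot: [[-0.222, 0.824, 0.522], [0.975, 0.189, 0.117], [-0.002, 0.535, -0.845]]
ft_force: [6.5, -1.9, 5.0]
grip_width: 0.0003
```

```bash
python3 -m creep '[[[-2,-0.4,-1,0,0,0,-1],[-3,-0.6,-2,0,0,0,-1],[-3,-0.6,-2,0,0,0,-1]]]'; python3 - <<'E'
from h import *
s=snapshot("top");W=pts(s);H=cv2.cvtColor(s["image"],cv2.COLOR_RGB2HSV);u,l,n=frame(DP)
D=W-DS;m=(H[...,0]>5)&(H[...,0]<16)&(H[...,1]>170)&(H[...,2]>120)&(abs(D@n-.035)<.02)&(np.linalg.norm(D,axis=-1)<.13)
X=D[m];a,b=X@u,X@l;print(len(X),np.percentile(a,[2,50,98]).round(4),np.percentile(b,[2,50,98]).round(4))
p=np.polyfit(b,a,1);print("lever angle est",np.arctan(-p[0]))
s=snapshot("wrist");save(s,"w2.png",None,1.2)
E
```

```text
clock: 6.15
tool_pos: [0.4813, 0.0555, 0.2497]
tool_rot: [[-0.221, 0.821, 0.527], [0.975, 0.187, 0.118], [-0.002, 0.54, -0.842]]
ft_force: [14.1, 4.8, 2.2]
grip_width: 0.0002
125 [-0.007   0.0045  0.0091] [-0.0371 -0.0102  0.0152]
lever angle est 0.0026008889981632604
```

View pics/w2.png

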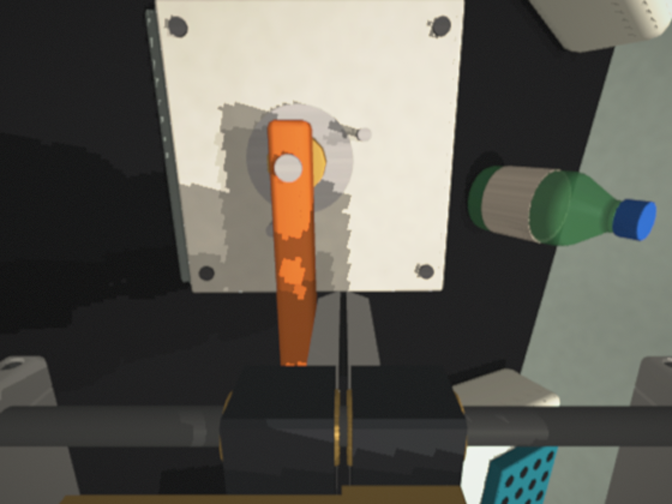

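The lever lies across the slope (stem at (288,168) in the view, running straight down the picture). The top view gives an angle of about 0.003 rad, and the force jumped to 14 N, so it is on its stop. I back off and head for the feed.

```bash
python3 -m creep '[[[12,3,8,0,0,0,-1],[25,6,16,0,0,0,-1],[8,0,44,0,0,0,-1],[-10,-3,73,0,0,0,-1],[-27,-6,101,0,0,0,-1],[-27,-6,101,0,0,0,-1]]]'; python3 - <<'E'
from h import *
u,l,n=frame(FP)
for th in (0,.15):
    y=-l*np.cos(th)+u*np.sin(th);R=np.stack([np.cross(y,-n),y,-n],1)
    print(th,rel(FS+.157*n,R,.18))
    v=Ro.from_matrix(R@observe()["tool_rot"].T).as_rotvec()
print(u.round(3),l.round(3),n.round(3))
E
```

```text
clock: 7.0
tool_pos: [0.4505, 0.0497, 0.3486]
tool_rot: [[-0.224, 0.825, 0.518], [0.975, 0.19, 0.119], [-0.0, 0.532, -0.847]]
ft_force: [0.1, -0.2, 0.0]
grip_width: 0.0009
0 (array([-132., -240.,   -3.]), array([ 0.843,  0.124, -1.48 ]))
0.15 (array([-132., -240.,   -3.]), array([ 0.761,  0.112, -1.355]))
[0.845 0.056 0.531] [-0.066  0.998  0.   ] [-0.53  -0.035  0.847]
```

```bash
python3 -m creep '[[[-30,-10,5,0.06,0.01,-0.11,0],[-60,-30,5,0.13,0.02,-0.23,0],[-80,-55,5,0.19,0.03,-0.34,0],[-100,-80,5,0.25,0.04,-0.45,0],[-110,-110,5,0.32,0.05,-0.56,0],[-120,-140,5,0.38,0.056,-0.68,0],[-130,-170,5,0.44,0.065,-0.79,0],[-132,-200,0,0.51,0.075,-0.9,0],[-132,-220,0,0.57,0.084,-1.02,0],[-132,-240,-3,0.63,0.093,-1.13,0],[-132,-240,-3,0.7,0.1,-1.24,0],[-132,-240,-3,0.76,0.112,-1.355,0],[-132,-240,-3,0.76,0.112,-1.355,0],[-132,-240,-3,0.76,0.112,-1.355,0]]]' 40; python3 - <<'E'
from h import *
import pickle
o=observe();print(o["joints"].round(2))
s=snapshot("wrist");pickle.dump(s,open("w3.pkl","wb"));save(s,"w3.png",None,1.2)
u,l,n=frame(FP)
for k,p in {"bar":FS+.05*n,"S":FS}.items(): print(k,proj(s,p)*1.2)
E
```

```text
clock: 8.75
tool_pos: [0.3189, -0.1901, 0.3436]
tool_rot: [[0.826, 0.194, 0.529], [0.205, -0.978, 0.038], [0.524, 0.077, -0.848]]
ft_force: [0.3, -0.5, -0.1]
grip_width: 0.0468
[-0.96 -0.32  2.22  0.57  1.01  0.15]
bar [344.81509412 255.85888959]
S [344.65073134 238.53052434]
```

View pics/w3.png

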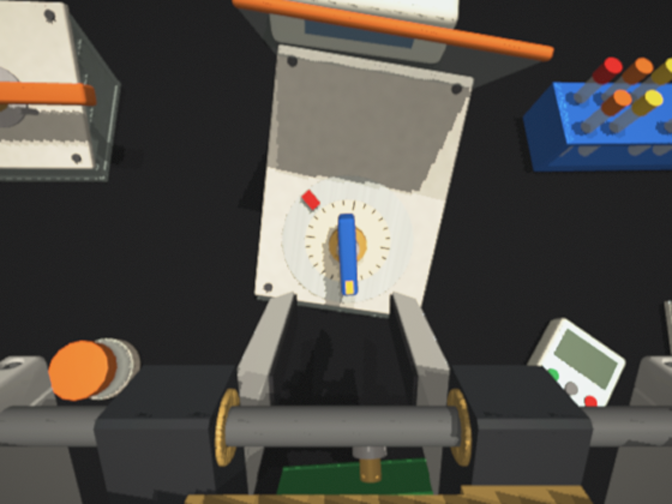

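The bar centre is at (348,255), against a predicted (345,256). The red tab is at (311,200) and the dial centre is near (348,241). Next I measure these by casting rays onto the known planes.

```bash
cat >> h.py <<'E'
def ray(s,px,S,n,h):
    T=np.linalg.inv(s["world_to_cam"]);px=np.atleast_2d(px).astype(float);c=T[:3,3]
    d=np.c_[px,np.ones(len(px))]@np.linalg.inv(s["intrinsics"]).T@T[:3,:3].T
    return c+d*(((S+h*n-c)@n)/(d@n))[:,None]
def feed(s):
    u,l,n=frame(FP);H=cv2.cvtColor(s["image"],cv2.COLOR_RGB2HSV);h,sa,v=[H[...,i].astype(int) for i in range(3)]
    c0=proj(s,FS+.03*n);vv,uu=np.indices(h.shape);near=np.hypot(uu-c0[0],vv-c0[1])<75
    out={}
    for k,m,ht in (("blue",(h>100)&(h<125)&(sa>140)&(v>120),.05),("yellow",(h>20)&(h<34)&(sa>150)&(v>190),.05),("red",((h<5)|(h>174))&(sa>150)&(v>100),.006)):
        m=(m&near).astype(np.uint8);N,L,st,ce=cv2.connectedComponentsWithStats(m)
        if N<2: continue
        i=1+np.argmax(st[1:,4]);q=np.argwhere(L==i)[:,::-1];X=ray(s,q,FS,n,ht)-FS
        out[k]=(np.c_[-(X@u),-(X@l)],st[i,4],ce[i].round(1))   # (down, right) coordinates
    return out
E
python3 - <<'E'
from h import *
import pickle
s=pickle.load(open("w3.pkl","rb"));f=feed(s)
for k,(X,a,c) in f.items():
    r=cv2.minAreaRect((X*1e4).astype(np.float32));print(k,a,"px",c,"mean mm",(X.mean(0)*1e3).round(1),"rect c",np.round(np.array(r[0])/10,1),"size",np.round(np.array(r[1])/10,1),"ang",round(r[2],1))
B=np.r_[f["blue"][0],f["yellow"][0]];r=cv2.minAreaRect((B*1e4).astype(np.float32));print("both",np.round(np.array(r[0])/10,1),np.round(np.array(r[1])/10,1),r[2])
X=f["blue"][0];w=np.linalg.svd(B-B.mean(0))[2][0];w*=np.sign(w[0]);print("bar angle",np.arctan2(w[1],w[0]))
W=pts(s);u,l,n=frame(FP)
H=cv2.cvtColor(s["image"],cv2.COLOR_RGB2HSV);m=(H[...,1]<60)&(H[...,2]>170);D=W[m]-FS;k=(abs(D@l)<.06)&(abs(D@u)<.04)&(abs(D@n)<.02);print("face off mm",np.percentile(D[k]@n,[10,50,90])*1e3)
c=np.linalg.svd(D[k]-D[k].mean(0),full_matrices=False)[2][2];c*=np.sign(c[2]);print("normal",c,n)
E
```

```text
blue 737 px [289.2 207.7] mean mm [-4.9  0.9] rect c [-0.9  1.6] size [59.8 11.3] ang 11.5
yellow 42 px [290.9 239.2] mean mm [23.6  6.8] rect c [23.4  6.9] size [7.7 3.6] ang 8.8
red 118 px [258.4 166.2] mean mm [-29.8 -33. ] rect c [-29.5 -32.8] size [13.7  8.4] ang 52.7
both [-0.9  1.6] [59.8 11.3] 11.54759407043457
bar angle 0.20021450407818794
face off mm [-0.15487433  1.93547605  3.15920087]
normal [-0.52968216 -0.02786128  0.8477385 ] [-0.53002969 -0.03503284  0.84725511]
```

```bash
sed -i 's/^FS,FP=.*/FS,FP=np.array([.498,-.1806,.0615]),.066/' h.py
cat >> h.py <<'E'
def RF(th):
    u,l,n=frame(FP);y=-l*np.cos(th)+u*np.sin(th);return np.stack([np.cross(y,-n),y,-n],1)
E
python3 - <<'E'
from h import *
u,l,n=frame(FP)
print(rel(FS+.157*n,RF(.2),.18),rel(FS+.039*n,RF(.2),.18))
E
```

```text
(array([ 0., -2.,  3.]), array([-0.028, -0.003,  0.04 ])) (array([ 63.,   2., -97.]), array([-0.028, -0.003,  0.04 ]))
```

```bash
python3 -m creep '[[[0,-2,3,-0.028,-0.003,0.04,0],[16,-1,-22,-0.028,-0.003,0.04,0],[32,0,-47,-0.028,-0.003,0.04,0],[48,1,-72,-0.028,-0.003,0.04,0],[63,2,-97,-0.028,-0.003,0.04,0],[63,2,-97,-0.028,-0.003,0.04,0],[63,2,-97,-0.028,-0.003,0.04,-1],[63,2,-97,-0.028,-0.003,0.04,-1],[63,2,-97,-0.028,-0.003,0.04,-1],[63,2,-97,-0.028,-0.003,0.04,-1],[63,2,-97,-0.028,-0.003,0.04,-1]]]' 60; python3 - <<'E'
from h import *
print(observe()["joints"].round(2),rel(FS+.039*frame(FP)[2],RF(.2),.18))
s=snapshot("wrist");save(s,"w4.png",None,1.2)
E
```

```text
clock: 10.18
tool_pos: [0.3818, -0.188, 0.2483]
tool_rot: [[0.815, 0.232, 0.531], [0.252, -0.967, 0.035], [0.522, 0.105, -0.846]]
ft_force: [-5.6, 3.2, 6.8]
grip_width: 0.0154
[-0.8   0.    2.19  0.7   0.69  0.01] (array([ 0., -0., -1.]), array([-0.   ,  0.002,  0.001]))
```

View pics/w4.png

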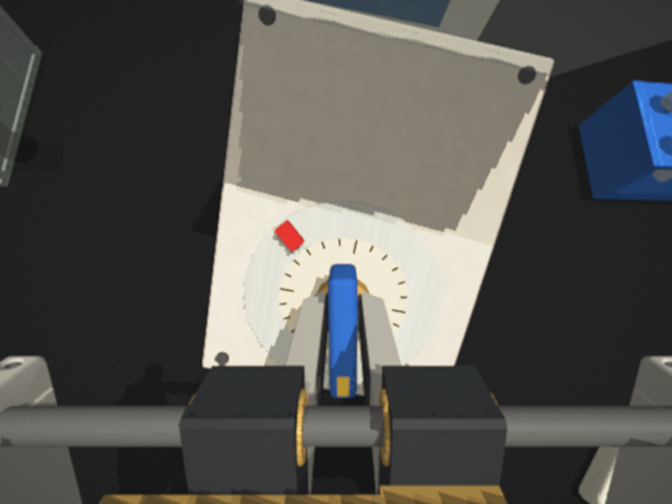

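The bar (343,330) lies between the pads, with the yellow dash at (343,386). I let the grip settle and start turning.

```bash
python3 -m creep '[[[0,0,0,0,0,0,-1],[0,0,0,0,0,0,-1],[0,0,0,-0.053,-0.0035,0.085,-1],[0,0,0,-0.106,-0.007,0.169,-1],[0,0,0,-0.159,-0.01,0.254,-1]]]'
```

```text
clock: 10.85
tool_pos: [0.3816, -0.1876, 0.2482]
tool_rot: [[0.709, 0.465, 0.531], [0.528, -0.848, 0.037], [0.468, 0.254, -0.847]]
ft_force: [-7.5, 4.3, 9.7]
grip_width: 0.0151
```

```bash
python3 -m creep '[[[0,0,0,-0.053,-0.0035,0.085,-1],[0,0,0,-0.106,-0.007,0.169,-1],[0,0,0,-0.159,-0.01,0.254,-1],[0,0,0,-0.212,-0.014,0.339,-1],[0,0,0,-0.265,-0.0175,0.424,-1],[0,0,0,-0.318,-0.021,0.508,-1],[0,0,0,-0.371,-0.0245,0.593,-1],[0,0,0,-0.424,-0.028,0.678,-1],[0,0,0,-0.477,-0.0315,0.763,-1],[0,0,0,-0.53,-0.035,0.847,-1],[0,0,0,-0.583,-0.0385,0.932,-1],[0,0,0,-0.636,-0.042,1.017,-1],[0,0,0,-0.689,-0.0455,1.101,-1],[0,0,0,-0.742,-0.049,1.186,-1],[0,0,0,-0.795,-0.0525,1.271,-1],[0,0,0,-0.848,-0.056,1.356,-1],[0,0,0,-0.848,-0.056,1.356,-1]]]';  python3 - <<'E'
from h import *
print(observe()["joints"].round(2),rel(FS+.039*frame(FP)[2],RF(2.1),.18))
s=snapshot("wrist");save(s,"w5.png",None,1.2)
E
```

```text
clock: 12.98
tool_pos: [0.3791, -0.187, 0.2463]
tool_rot: [[-0.489, 0.697, 0.525], [0.832, 0.553, 0.04], [-0.262, 0.456, -0.85]]
ft_force: [-27.2, 2.1, 16.9]
grip_width: 0.015
[-0.81  0.    2.2   0.69  0.69 -1.89] (array([ 3., -1.,  1.]), array([-0.004, -0.006, -0.004]))
```

View pics/w5.png

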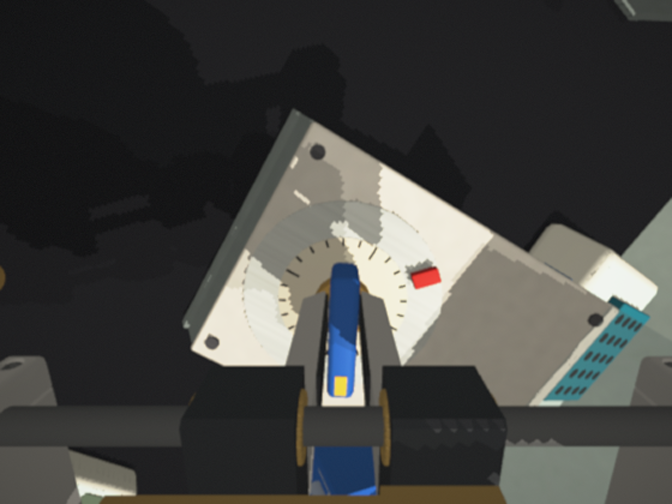

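The handle has followed the fingers (dash at (341,386), red tab at (426,277)). The wrist force has risen to 32 N, so I release and regrasp here.

```bash
python3 -m creep '[[[0,0,0,0,0,0,-0.5],[0,0,0,0,0,0,0],[0,0,0,0,0,0,0],[0,0,0,0,0,0,0]]]'; python3 -m creep '[[[-13,-1,21,0,0,0,0],[-26,-2,42,0,0,0,0],[-40,-3,64,0,0,0,0],[-53,-4,85,0,0,0,0],[-53,-4,85,0,0,0,0]]]'; python3 - <<'E'
from h import *
n=frame(FP)[2];o=observe();print(o["joints"].round(2),o["ft_force"].round(1),rel(FS+.139*n,RF(2.1),.18))
s=snapshot("wrist");f=feed(s)
for k,(X,a,c) in f.items():
    r=cv2.minAreaRect((X*1e4).astype(np.float32));print(k,a,"px",c,"mean",(X.mean(0)*1e3).round(1),"rect c",np.round(np.array(r[0])/10,1),"size",np.round(np.array(r[1])/10,1),"ang",round(r[2],1))
B=np.r_[f["blue"][0],f["yellow"][0]];w=np.linalg.svd(B-B.mean(0))[2][0];w*=np.sign(w@(f["yellow"][0].mean(0)-f["blue"][0].mean(0)));print("bar",np.arctan2(w[1],w[0]))
t=f["red"][0].mean(0);print("tab",np.arctan2(t[1],t[0])+2*np.pi,np.hypot(*t))
E
```

```text
clock: 13.52
tool_pos: [0.3822, -0.1886, 0.2479]
tool_rot: [[-0.483, 0.696, 0.531], [0.833, 0.551, 0.036], [-0.268, 0.46, -0.846]]
ft_force: [1.0, -0.1, 0.3]
grip_width: 0.0466
clock: 14.15
tool_pos: [0.3291, -0.1931, 0.3343]
tool_rot: [[-0.482, 0.695, 0.533], [0.833, 0.552, 0.032], [-0.272, 0.46, -0.845]]
ft_force: [-1.0, 0.6, 0.6]
grip_width: 0.0472
[-0.93 -0.28  2.21  0.58  0.96 -1.81] [-1.   0.6  0.6] (array([-0.,  1., -2.]), array([0.002, 0.004, 0.001]))
blue 784 px [281.9 208.3] mean [ 5.6 -4.5] rect c [ 3.6 -0.4] size [11.7 57.4] ang 27.4
yellow 36 px [280.5 240. ] mean [-7.3 20.2] rect c [-7.3 20.2] size [2.6 7.3] ang 30.1
red 117 px [329.2 186.5] mean [-28.4 -34.5] rect c [-28.3 -34.7] size [13.5  8.1] ang 49.4
bar 2.060303887408724
tab 4.023276588964995 0.04467570138821892
```

Released, the force is zero, so it was only grip misalignment. The stem centre measures about 2 mm further down-slope. The bar is at 2.06 and the tab at about 3.98. I turn the hand back half a turn for the second grasp.

```bash
sed -i 's/^FS,FP=.*/FS,FP=np.array([.4963,-.1807,.0605]),.066/' h.py
python3 -m creep '[[[0,0,0,0.09,0.006,-0.144,0],[0,0,0,0.18,0.012,-0.288,0],[0,0,0,0.27,0.018,-0.432,0],[0,0,0,0.36,0.024,-0.576,0],[0,0,0,0.45,0.03,-0.72,0],[0,0,0,0.541,0.036,-0.864,0],[0,0,0,0.631,0.042,-1.008,0],[0,0,0,0.721,0.048,-1.152,0],[0,0,0,0.811,0.054,-1.296,0],[0,0,0,0.901,0.06,-1.44,0],[0,0,0,0.991,0.066,-1.584,0],[0,0,0,1.081,0.071,-1.728,0],[0,0,0,1.171,0.077,-1.872,0],[0,0,0,1.261,0.083,-2.017,0],[0,0,0,1.352,0.089,-2.161,0],[0,0,0,1.442,0.095,-2.305,0],[0,0,0,1.532,0.101,-2.449,0],[0,0,0,1.622,0.107,-2.593,0],[0,0,0,1.622,0.107,-2.593,0]]]'; python3 - <<'E'
from h import *
n=frame(FP)[2];print(observe()["joints"].round(2))
for t in (2.06,):print(rel(FS+.139*n,RF(t-np.pi),.18),rel(FS+.038*n,RF(t-np.pi),.18))
s=snapshot("wrist");f=feed(s)
B=np.r_[f["blue"][0],f["yellow"][0]];w=np.linalg.svd(B-B.mean(0))[2][0];w*=np.sign(w@(f["yellow"][0].mean(0)-f["blue"][0].mean(0)));print("bar",np.arctan2(w[1],w[0]))
print(cv2.minAreaRect((B*1e4).astype(np.float32)));t=f["red"][0].mean(0);print("tab",np.arctan2(t[1],t[0])+2*np.pi,t,np.hypot(*t))
E
```

```text
clock: 16.58
tool_pos: [0.3291, -0.192, 0.3314]
tool_rot: [[0.54, -0.656, 0.528], [-0.785, -0.618, 0.036], [0.303, -0.434, -0.849]]
ft_force: [-0.3, -0.5, 0.6]
grip_width: 0.0472
[-0.93 -0.27  2.21  0.57  0.96  1.25]
(array([-2.,  0., -1.]), array([ 0.064,  0.002, -0.103])) (array([ 52.,   4., -86.]), array([ 0.064,  0.002, -0.103]))
bar 2.0664111922452024
((-11.413665771484375, 35.61260986328125), (117.962890625, 609.8314819335938), 27.85025978088379)
tab 3.9748636136209283 [-0.03091735 -0.03402889] 0.0459765997574457
```

```bash
sed -i 's/^FS,FP=.*/FS,FP=np.array([.4964,-.1821,.0605]),.066/' h.py
python3 -m creep '[[[-2,-1,-1,0.064,0.002,-0.103,0],[12,0,-22,0.064,0.002,-0.103,0],[26,1,-44,0.064,0.002,-0.103,0],[39,2,-65,0.064,0.002,-0.103,0],[52,2.5,-86,0.064,0.002,-0.103,0],[52,2.5,-86,0.064,0.002,-0.103,0],[52,2.5,-86,0.064,0.002,-0.103,-1],[52,2.5,-86,0.064,0.002,-0.103,-1],[52,2.5,-86,0.064,0.002,-0.103,-1],[52,2.5,-86,0.064,0.002,-0.103,-1],[52,2.5,-86,0.064,0.002,-0.103,-1],[52,2.5,-86,0.064,0.002,-0.103,-1],[52,2.5,-86,0.064,0.002,-0.103,-1]]]' 60; python3 - <<'E'
from h import *
n=frame(FP)[2];print(observe()["joints"].round(2),rel(FS+.038*n,RF(2.06-np.pi),.18))
E
```

```text
clock: 18.25
tool_pos: [0.3806, -0.1905, 0.2471]
tool_rot: [[0.453, -0.716, 0.531], [-0.855, -0.518, 0.031], [0.253, -0.468, -0.847]]
ft_force: [-5.3, -1.7, 2.1]
grip_width: 0.0151
[-0.81  0.01  2.19  0.7   0.68  1.28] (array([ 0.,  1., -2.]), array([0.003, 0.001, 0.002]))
```

```bash
python3 -m creep '[[[0,0,0,-0.053,-0.0035,0.085,-1],[0,0,0,-0.106,-0.007,0.169,-1],[0,0,0,-0.159,-0.01,0.254,-1],[0,0,0,-0.212,-0.014,0.339,-1],[0,0,0,-0.265,-0.0175,0.424,-1],[0,0,0,-0.318,-0.021,0.508,-1],[0,0,0,-0.371,-0.0245,0.593,-1],[0,0,0,-0.424,-0.028,0.678,-1],[0,0,0,-0.477,-0.0315,0.763,-1],[0,0,0,-0.53,-0.035,0.847,-1],[0,0,0,-0.583,-0.0385,0.932,-1],[0,0,0,-0.636,-0.042,1.017,-1],[0,0,0,-0.689,-0.0455,1.101,-1],[0,0,0,-0.742,-0.049,1.186,-1],[0,0,0,-0.795,-0.0525,1.271,-1],[0,0,0,-0.848,-0.056,1.356,-1],[0,0,0,-0.901,-0.0595,1.441,-1],[0,0,0,-0.954,-0.063,1.525,-1],[0,0,0,-0.954,-0.063,1.525,-1]]]';  python3 - <<'E'
from h import *
n=frame(FP)[2];R=observe()["tool_rot"];u,l,_=frame(FP);y=R[:,1];print(observe()["joints"].round(2),"tool th",np.arctan2(y@u,-(y@l))+np.pi)
s=snapshot("wrist");save(s,"w6.png",(140,100,420,310),2.5)
for k,p in {"S":FS+.004*n}.items():print(k,(proj(s,p)-[140,100])*2.5)
E
```

```text
clock: 20.62
tool_pos: [0.3808, -0.1884, 0.2473]
tool_rot: [[0.59, 0.607, 0.532], [0.698, -0.715, 0.042], [0.406, 0.346, -0.846]]
ft_force: [-4.0, 6.8, 9.5]
grip_width: 0.0157
[-0.81  0.01  2.19  0.7   0.69 -0.52] tool th 3.858682209896251
S [367.98724776 375.05079069]
```

View pics/w6.png

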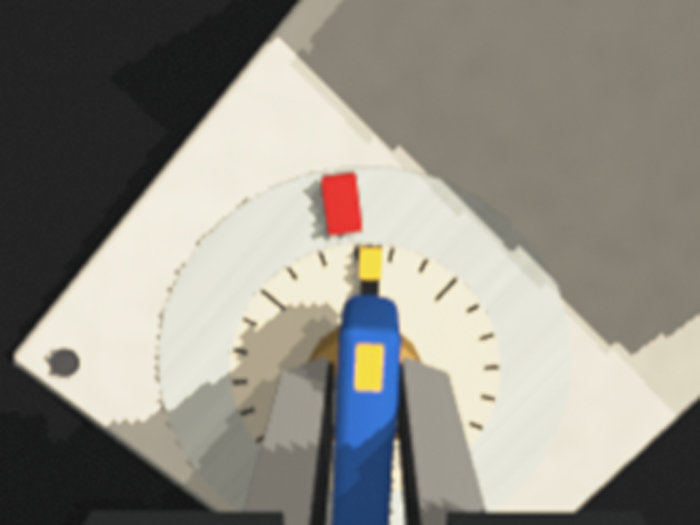

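The pointer's yellow tip is at (370,262) and the tab is just counter-clockwise of it, with its inner end at (344,233). The stem foot projects to (368,375). Next I work out the remaining angle.

```bash
cat > chk.py <<'E'
from h import *
def check(s):
    u,l,n=frame(FP);H=cv2.cvtColor(s["image"],cv2.COLOR_RGB2HSV);h,sa,v=[H[...,i].astype(int) for i in range(3)]
    c=proj(s,FS+.004*n);vv,uu=np.indices(h.shape);near=np.hypot(uu-c[0],vv-c[1])<110
    for k,m in (("yellow",(h>20)&(h<34)&(sa>150)&(v>150)),("red",((h<5)|(h>174))&(sa>150)&(v>100))):
        N,L,st,ce=cv2.connectedComponentsWithStats((m&near).astype(np.uint8))
        for i in range(1,N):
            if st[i,4]<15: continue
            q=np.argwhere(L==i)[:,::-1]
            for ht in ((.006,.010,.050) if k=="yellow" else (.006,)):
                X=(ray(s,q,FS,n,ht)-FS).mean(0);X=np.array([-(X@u),-(X@l)]);print(k,st[i,4],ce[i].round(1),"h",ht,(X*1e3).round(1),"r",(np.hypot(*X)*1e3).round(1),"ang",((np.arctan2(X[1],X[0])+2*np.pi)%(2*np.pi)).round(3))
if __name__=="__main__":
    check(snapshot("wrist"))
E
python3 chk.py
```

```text
yellow 103 [287.5 204.9] h 0.006 [-24.1 -20.8] r 31.8 ang 3.853
yellow 103 [287.5 204.9] h 0.01 [-24.9 -21.5] r 32.9 ang 3.854
yellow 103 [287.5 204.9] h 0.05 [-33.1 -28.8] r 43.8 ang 3.858
yellow 149 [287.  246.2] h 0.006 [-2.6 -2.4] r 3.6 ang 3.897
yellow 149 [287.  246.2] h 0.01 [-3.9 -3.6] r 5.2 ang 3.886
yellow 149 [287.  246.2] h 0.05 [-16.5 -14.6] r 22.0 ang 3.868
red 307 [276.  181.2] h 0.006 [-30.9 -36.1] r 47.5 ang 4.005
```

The tab measures r = 47.5 mm, exactly as specified, at 4.005. The pointer is at 3.854, so 0.145 rad remain.

```bash
python3 -m creep '[[[0,0,0,-0.039,-0.0025,0.062,-1],[0,0,0,-0.078,-0.005,0.124,-1],[0,0,0,-0.078,-0.005,0.124,-1],[0,0,0,-0.078,-0.005,0.124,-1]]]'; python3 chk.py
```

```text
clock: 21.22
tool_pos: [0.3807, -0.1882, 0.2472]
tool_rot: [[0.496, 0.687, 0.531], [0.794, -0.606, 0.043], [0.351, 0.401, -0.846]]
ft_force: [-5.8, 7.5, 10.8]
grip_width: 0.0152
yellow 98 [287.4 204.9] h 0.006 [-20.8 -24.2] r 31.9 ang 4.002
yellow 98 [287.4 204.9] h 0.01 [-21.5 -25. ] r 33.0 ang 4.002
yellow 98 [287.4 204.9] h 0.05 [-28.6 -33.4] r 44.0 ang 4.006
yellow 151 [287.  246.1] h 0.006 [-2.3 -3. ] r 3.8 ang 4.055
yellow 151 [287.  246.1] h 0.01 [-3.4 -4.3] r 5.5 ang 4.041
yellow 151 [287.  246.1] h 0.05 [-14.2 -17.1] r 22.2 ang 4.017
red 298 [287.2 180.7] h 0.006 [-30.8 -36.1] r 47.5 ang 4.006
```

The pointer is aligned to within 0.004 rad. I release, back out along the stem and check.

```bash
python3 -m creep '[[[0,0,0,0,0,0,-0.7],[0,0,0,0,0,0,-0.3],[0,0,0,0,0,0,-0.1],[0,0,0,0,0,0,-0.1],[-13,-1,21,0,0,0,-0.1],[-26,-2,42,0,0,0,-0.1],[-40,-3,64,0,0,0,-0.1],[-53,-4,85,0,0,0,-0.1],[-66,-5,106,0,0,0,-0.1],[-66,-5,106,0,0,0,-0.1],[-66,-5,106,0,0,0,-0.1]]]'; python3 chk.py; python3 - <<'E'
from h import *
s=snapshot("wrist");save(s,"w7.png",None,1.2);print(observe()["ft_force"].round(1))
s=snapshot("top");W=pts(s);H=cv2.cvtColor(s["image"],cv2.COLOR_RGB2HSV);u,l,n=frame(DP)
D=W-DS;m=(H[...,0]>5)&(H[...,0]<16)&(H[...,1]>170)&(H[...,2]>120)&(abs(D@n-.038)<.02)&(np.linalg.norm(D,axis=-1)<.13)
a,b=D[m]@u,D[m]@l;p=np.polyfit(b,a,1);print("drain",m.sum(),np.percentile(b,[2,98]),np.arctan(-p[0]))
save(s,"top1.png",None,1.4)
E
```

```text
clock: 22.65
tool_pos: [0.3149, -0.1948, 0.352]
tool_rot: [[0.498, 0.686, 0.531], [0.795, -0.606, 0.037], [0.347, 0.403, -0.847]]
ft_force: [0.1, 0.2, -0.7]
grip_width: 0.042
yellow 31 [284.7 169.4] h 0.006 [-20.4 -23.9] r 31.5 ang 4.006
yellow 31 [284.7 169.4] h 0.01 [-20.9 -24.4] r 32.1 ang 4.005
yellow 31 [284.7 169.4] h 0.05 [-25.2 -29.3] r 38.6 ang 4.003
yellow 36 [284.5 188. ] h 0.006 [-7.8 -9.5] r 12.3 ang 4.024
yellow 36 [284.5 188. ] h 0.01 [ -8.4 -10.2] r 13.2 ang 4.022
yellow 36 [284.5 188. ] h 0.05 [-14.3 -16.9] r 22.1 ang 4.009
red 110 [284.5 153.5] h 0.006 [-30.6 -36.1] r 47.3 ang 4.008
[0.1 0.5 0.6]
drain 294 [-0.09499318  0.01388339] -0.006927374058837381
```

View pics/w7.png

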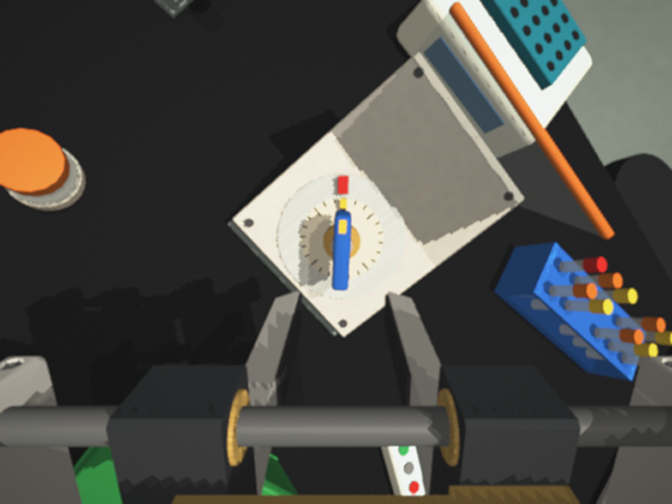

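View pics/top1.png

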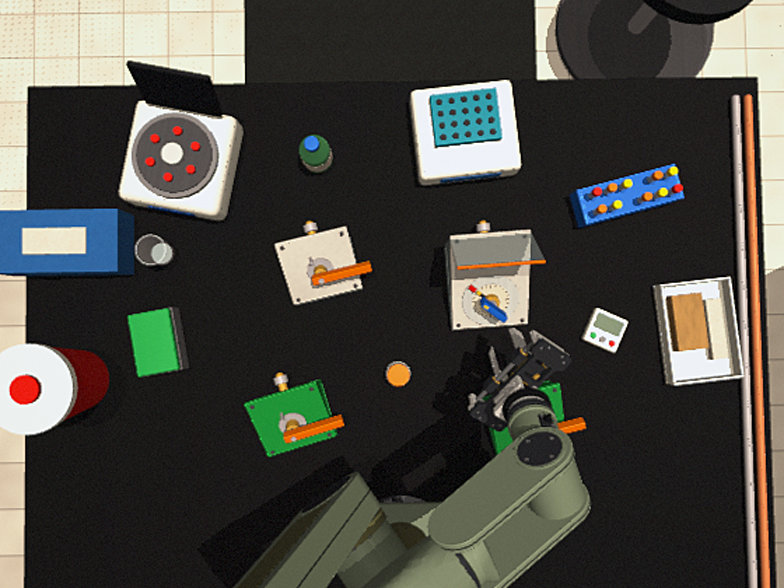

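The wrist view shows the pointer tip (342,203) in line with the red tab (342,184). The top view shows the drain lever across the slope (315,275 to 370,267), the bystanders where they were, and the hand clear of everything. I hand in.

```bash
python3 -c "
from plant import *
print(hand_in())"
```

```text
the job is handed in; nothing more can be done
None
```

The wash line is changed over and handed in at about 23 s of robot time. I pushed the orange drain lever on the white stand shut with closed fingers. Then I turned the blue feed valve counter-clockwise in two grasps, from about 0.20 to 2.06 rad and then on to the tab, and let go.

**Drain lever:** it reads about -0.007 rad from the top view after release. The force jumped to about 14 N when it met its stop.

**Feed pointer:** after release the pointer is at 4.005 rad and the red tab at 4.008 rad, about 0.1 mm apart at 40 mm from the stem. The tab read 4.005 to 4.008 throughout the final turn.

**Surroundings:** the bystanders look unmoved by eye in the top view. The gripper is clear of everything, with a residual force under 1 N.

**Checks that disagreed:**
- The stem centre differed by up to about 5 mm between opposite wrist views, so I averaged them.
- The tab reads just above its stated 4.0 limit, which is within calibration error.
- The wrist force reached about 32 N during the first grasp because of the off-centre grip. It dropped to zero on release and stayed under 15 N in the second-grasp readings.

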